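# Lock a printer's stage with its transport pin

## Robot

A 7-joint arm with a two-finger parallel gripper is mounted at the origin on the work surface. World frame = base frame: x ahead of the robot, y to its left, z up, the work surface at z = 0. Lengths are in m, angles in rad, forces in N, time in s.
With the tool pointing down it reaches from about 0.4 to 0.85 m from the base axis. Payload 4.5 kg.
Tool frame: the origin (TCP) lies midway between the tips of the shut fingers; the grasp point (between the pads) lies 19 mm behind it; z points along the fingers, y is the line along which they close (so a half turn about z gives the same grasp; the last joint's range is limited). The gripper opens to 88 mm and grips with 3 to 60 N. Pads are 18 mm wide; open, the fingers measure 123 mm over their backs; the gripper's body (75 mm by 187 mm) begins 45 mm behind the grasp point.
Start: joints at [1.222, 0.689, -0.195, 1.565, 0.157, 0.902, -0.215], TCP at [0.233, -0.58, 0.239] pointing down, gripper open.
Joint ranges: [-3.01, 3.01], [-0.46, 2.08], [-1.47, 1.51], [0.13, 2.56], [-1, 4.14], [0.04, 2.09], [-2.66, 2.66]. Speed limits (rad/s): [2.57, 2.57, 3.14, 3.14, 3.14, 3.14, 3.14].

## Interface

Orientations are given as a unit quaternion [x, y, z, w].
In Python, from plant import r gives the robot as it stands.
- The arm moves only by the tool carry_out, never from a script. Its argument "plan" is a list of rows, each an object with "rot": the turn, a rotation vector about the tool's x, y, z in rad, a list of three; "xyz": the shift along the tool's x, y, z in m, a list of three; "grip": the closure in counts, from 0 (fully open) to 255 (shut). In form: [{"rot": [wx, wy, wz], "xyz": [dx, dy, dz], "grip": grip}, ...]. A call has 1 to 8 rows; each row is the pose to reach, as a shift and turn from the pose commanded when the call began, along the tool's axes at that moment; what a row does not reach only later rows make up. A row lasts 1/12 s, in which the tool goes at most 41.7 mm and 7.16 degrees, less where a joint would pass 70% of its speed; a pose out of reach is approached as far as the arm can. A call with a gripper value outside its range is refused whole. The fingers move at their own pace and stop on an object; "squeeze" is the grip in N (left out, the last holds). Time passes only in rows, so rows that repeat a pose let the fingers close. It gives the time, the measured TCP pose, the force, the opening and the grip force at its end, in the units of the state.
- r.get_state(): the state, without advancing time (a new reading comes with each control period).
- r.snapshot(name): name is "scene" or "top" or "wrist"; returns the picture (420x560x3 uint8, red, green, blue); there is no depth.
- r.camera_params(name): a dict with "fx", "fy", "cx", "cy" (pixels), "position" and "attitude" of the camera in the world; the wrist camera has in their place "hand_eye" (4x4, takes a point from camera to tool coordinates, whose origin is the TCP and whose axes are the flange's). Camera axes: x right, y down, z forward; pixel columns grow to the right and rows downward; lengths in m; the calibration is good to about 2 mm. A picture is of the moment at which its call begins: read the wrist's pose just before it. camera_params takes no time and is no camera call.
- r.finish_job(): hands the job in; it is judged then, once.
The state is a dict: "clock": time; "q": joint angles; "qd": joint speeds; "joint_torque": joint torques, N m; "tool_pos": TCP position; "eef_rot": TCP orientation; "contact_force": force on the tool from outside, world axes, zero at the start; "moment": the same for the moment, N m; "opening": opening from 0.0 (shut) to 1.0 (fully open); "finger_force": force on a finger pad.
Only numpy, scipy, OpenCV 4.12 (cv2) and the standard library are available. Lean on these libraries where they do the work, as an engineer would, in place of code of your own. Each camera call takes 0.05 s, during which the arm holds its last target. There are 200 camera calls.

## Task

Lock the sliding stage of the bench-top tissue printer for transport. Take the red-knobbed lock pin out of its grey holder and put it into the brass bush on the stage; the lock hole is hidden underneath, so, pressing only lightly, slide the stage along with the pin until you feel the tip drop in, then seat the pin fully home and let go. Use gentle finger force on the pin throughout and leave the bottle, jar and beaker alone.

Things in the scene. Friction and masses are not known exactly. Their poses are not given: they have to be found in the camera images.
- pin: Loose lock pin, about 0.1 kg: steel shank 10 mm across, 48 mm long, tapered tip; on it a round red knob 26 mm across, 34 mm tall, whose flat underside is the shoulder. Origin: centre of the tip; z along the shank to the knob. Starts upright in the holder, shoulder on the holder's top, tip 7 mm above the table. More than 40 N between pin and printer damages the lock.
- shoulder (a point): Centre of the flat underside of the pin's knob, 48 mm from the tip (knob's top at 82 mm). With the pin in the bush but off the lock hole, the tip stands on the bar and this is 22 mm above the bush mouth; over the hole the pin drops until this rests on the bush mouth: fully home.
- holder: Fixed grey block, 60 x 60 x 55 mm, with an upright 12 mm hole in the middle that holds the pin. Origin: centre of its underside.
- bush (a point): Centre of the mouth of the upright hole in the brass bush on the black stage, 106 mm above the table, at x = -45 mm of the base; moves with the stage. Hole 12 mm across, 3 mm lead-in, right through the 22 mm tall bush; the bar is 4 mm below it. Bush 30 x 35 mm, 10 mm proud of the flat stage. A 64 mm glass dish, 110 mm high, stands with its centre 80 mm from the bush in +x of the base.
- stage (a joint): Position of the sliding stage along the base's +y axis, m: -0.045 to 0.045 between stops; at 0 the bush is at the base's y = 0. It starts parked near the negative end (-0.043 to -0.032), short of the hidden hole. It slides with about 2 N of friction and stays where it is left.
- printer: Fixed black base of the printer: a 220 (x) x 344 (y) x 50 mm box with 102 mm high end housings (160 x 50 mm) centred at y = -147 and +147 mm and a tilted touch screen on its +x side. Origin: centre of its underside, on the table; z is up. The stage slides along its y axis.
- bar (a point): Point on top of the hidden flat metal bar under the stage, 80 mm above the table, at x = -45, y = 0 mm of the base; fixed. The bar runs along the base's y, below the bush. Its one lock hole, 13 mm across, 30 mm deep, on the line of the bush, lies somewhere from y = -20 to +20 mm of the base: elsewhere each time, always covered by the stage, never seen or measured.
- reagent: Loose amber bottle with blue cap, 52 mm across, 95 mm tall; origin at the centre of its underside. Leave alone.
- jar: Loose clear jar with white lid, 56 mm across, 70 mm tall; origin at the centre of its underside. Leave alone.
- beaker: Loose glass beaker, 60 mm across, 70 mm tall; origin at the centre of its underside. Leave alone.
Mind the look-alikes: they are no part of the job. Leave any green look-alike of the holder alone.

How it is judged:
On the way, in this order (a step that is already met when the one before it is completed fails the run):
1. the pin is lifted clear of its holder (z of pin in the frame of holder above 0.06 m), for 0.1 s.
2. the pin's tip is through the bush, standing on the hidden bar and not yet in the lock hole (horizontal distance between pin and bush below 0.004 m and z of pin in the frame of bush between -0.032 and -0.022 m), for 0.1 s.
At the end, for the whole second after the job is handed in: The pin stands upright (within 0.1 rad) in the bush, its tip at least 45 mm below the bush mouth (shoulder within 3 mm of it), so it is in the hidden lock hole; pin and stage are at rest and released (horizontal distance between pin and bush below 0.004 m and z of pin in the frame of bush below -0.045 m and angle between pin's own z axis and vertical below 0.1 rad and linear speed of pin below 0.02 m/s and velocity of joint stage between -0.01 and 0.01 m/s); the robot touches nothing.
It fails at once if more than 40 N between the pin and the printer (contact force between pin and printer above 40 N).
It fails at once if the bottle, jar or beaker is moved more than 30 mm or tipped (distance of any of reagent, jar, beaker from where it was at the start of the episode above 0.03 m or angle between any of reagent, jar, beaker's own z axis and vertical above 0.5 rad).
It also fails if it takes over 64 s, if anything falls off the work surface, if the arm or the gripper's body presses on something with over 40 N, if the wrist force passes 120 N, or if a joint passes its speed limit or range.

## Working session

There is one attempt and no reset: what is moved stays moved. The work goes in short steps, Python scripts to look and compute and a tool call to move; the robot and the scene stay as the last step left them, time stands still between calls to the robot, and variables do not carry over. Pictures are saved under pics/ and viewed, at most 10 in all, crops included, and the job is handed in when it is done.

Besides the shell and the picture viewer there is one more tool, called after "Call:" in YAML: its name, and indented under it one key for each argument. carry_out: Moves the arm, as the interface text tells. Its arguments: {"type":"object","properties":{"plan":{"type":"array"},"squeeze":{"type":"number"}},"required":["plan"]}

```bash
ls; mkdir -p pics; python3 - <<'E'
from plant import r
import cv2
s=r.get_state()
for k in s: print(k,s[k])
for n in("scene","top","wrist"):
    print(n,r.camera_params(n))
    cv2.imwrite(f"pics/{n}0.png",r.snapshot(n)[:,:,::-1])
E
```

```text
pics
clock 0.0
q [ 1.22177581  0.6899894  -0.19453705  1.56635419  0.15733136  0.9025087
 -0.21507592]
qd [-0.00018373  0.00055834  0.00025168  0.00037776 -0.00070015  0.00033549
  0.00070157]
joint_torque [-1.74560391e-04 -5.27550709e+01 -1.26711946e+00 -1.53421658e+01
 -5.27028262e-02  6.62860766e-03  1.70179605e-04]
tool_pos [ 0.23317868 -0.57918048  0.23790455]
eef_rot [ 9.81722507e-01  1.90315662e-01 -2.48502630e-04 -8.97551755e-04]
contact_force [-0.55668812 -0.12676727  0.9660509 ]
moment [0.03912334 0.03496405 0.00250856]
finger_force 0.0
opening 1.0044104918787007
scene {'fx': 393.23695401211944, 'fy': 393.23695401211944, 'cx': 283.5790520814279, 'cy': 214.27940517361768, 'position': array([1.21090009, 0.05984841, 0.80565411]), 'attitude': array([ 0.65713245,  0.66841133, -0.25418998, -0.23830797])}
top {'fx': 431.4976897049616, 'fy': 431.4976897049616, 'cx': 279.1244558224876, 'cy': 203.70145138251627, 'position': array([0.53808187, 0.05152939, 1.06585141]), 'attitude': array([-0.69886951,  0.71472515, -0.01988807,  0.01881031])}
wrist {'fx': 293.87007597418045, 'fy': 293.87007597418045, 'cx': 275.92480773303487, 'cy': 212.283740586771, 'hand_eye': array([[ 2.09081136e-03, -9.47137829e-01, -3.20820138e-01,
         8.45977277e-02],
       [ 9.99996904e-01,  1.54747869e-03,  1.94853504e-03,
        -4.03442244e-04],
       [-1.34906892e-03, -3.20823219e-01,  9.47138133e-01,
        -1.46189621e-01],
       [ 0.00000000e+00,  0.00000000e+00,  0.00000000e+00,
         1.00000000e+00]])}
```

View pics/scene0.png

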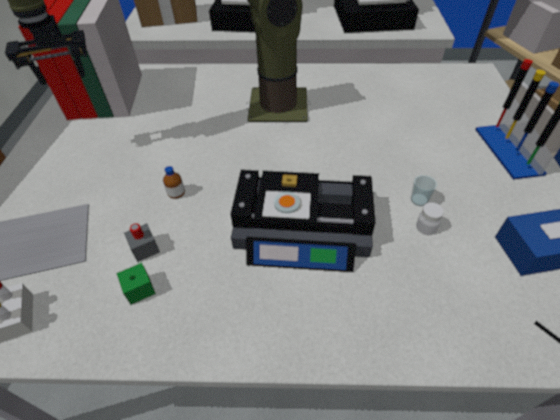

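View pics/top0.png

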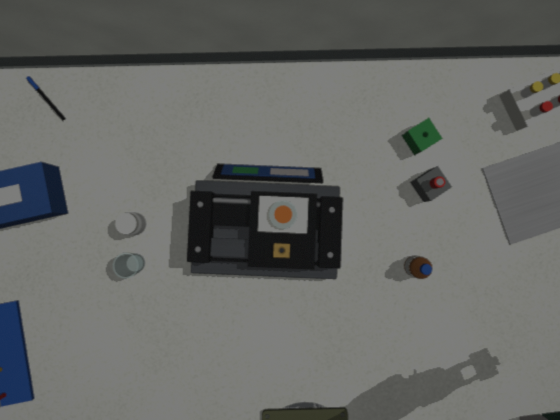

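The scene view shows the red knob at about (136,231) on the grey holder, with the green decoy below it, and the brass bush at (289,181). In the top view the knob is at (438,183), the bush at (282,250), the bottle at (420,268), and the base is nearly axis-aligned.

```bash
cat > h.py <<'E'
import numpy as np,cv2
from scipy.spatial.transform import Rotation as R
from plant import r
def cam(n,st=None):
    p=r.camera_params(n)
    if n!="wrist": return p,R.from_quat(p["attitude"]).as_matrix(),np.array(p["position"])
    T=np.array(p["hand_eye"]);A=R.from_quat(st["eef_rot"]).as_matrix()
    return p,A@T[:3,:3],A@T[:3,3]+st["tool_pos"]
def ray(c,uv):
    p,A,o=c; d=A@np.array([(uv[0]-p["cx"])/p["fx"],(uv[1]-p["cy"])/p["fy"],1]); return o,d
def onz(c,uv,z):
    o,d=ray(c,uv); return o+d*(z-o[2])/d[2]
def tri(r1,r2):
    (o1,d1),(o2,d2)=r1,r2
    t=np.linalg.lstsq(np.c_[d1,-d2],o2-o1,rcond=None)[0]
    a,b=o1+t[0]*d1,o2+t[1]*d2; return (a+b)/2,np.linalg.norm(a-b)
def proj(c,P):
    p,A,o=c; v=A.T@(np.array(P)-o); return np.array([p["fx"]*v[0]/v[2]+p["cx"],p["fy"]*v[1]/v[2]+p["cy"]])
def blob(img,lo,hi,box=None):
    h=cv2.cvtColor(img,cv2.COLOR_RGB2HSV); m=cv2.inRange(h,np.array(lo),np.array(hi))
    if box: k=np.zeros_like(m); k[box[1]:box[3],box[0]:box[2]]=255; m&=k
    n,l,s,c=cv2.connectedComponentsWithStats(m); i=1+np.argmax(s[1:,4]); return c[i],s[i],(l==i).astype(np.uint8)
E
python3 - <<'E'
from h import *
S=cv2.imread("pics/scene0.png")[:,:,::-1].copy();T=cv2.imread("pics/top0.png")[:,:,::-1].copy()
cs,ct=cam("scene"),cam("top")
for nm,lo,hi,bs,bt in[("red",(0,150,60),(8,255,255),(115,210,160,260),(410,165,455,205)),("red2",(170,150,60),(180,255,255),(115,210,160,260),(410,165,455,205)),("brass",(12,90,60),(30,255,255),(270,165,310,195),(265,235,300,265))]:
    try:
        a,sa,_=blob(S,lo,hi,bs);b,sb,_=blob(T,lo,hi,bt);print(nm,a,sa,b,sb,tri(ray(cs,a),ray(ct,b)),onz(ct,b,.106))
    except Exception as e: print(nm,e)
# housings black in the top view
c,s,m=blob(T,(0,0,0),(180,255,45),(180,185,350,280)); print(s)
for px in [(200,197),(198,249),(332,209),(331,255)]: print(px,onz(ct,px,.102)) # screws approx
big=np.hstack([cv2.resize(T[150:300,180:350],None,fx=3,fy=3,interpolation=2),cv2.resize(T[160:235,400:460],None,fx=4,fy=6,interpolation=2)])
cv2.imwrite("pics/b.png",cv2.convertScaleAbs(big[:,:,::-1],alpha=1.6))
E
```

```text
red [136.94520548 232.83561644] [130 226  13  13  73] [437.35135135 181.97297297] [434 177  11  11  37] (array([ 0.63507374, -0.3189564 ,  0.0655232 ]), np.float64(0.0022824074574420918)) [ 0.63134705 -0.30512078  0.106     ]
red2 attempt to get argmax of an empty sequence
brass [289.01058201 179.84656085] [281 174  17  13 189] [280.88053097 250.25221239] [273 243  17  15 226] (array([0.48708795, 0.04711311, 0.10101886]), np.float64(0.0015469402534323544)) [0.48733918 0.0479053  0.106     ]
[ 187  190  155   82 8244]
(200, 197) [0.60986022 0.22621418 0.102     ]
(198, 249) [0.49404738 0.2321004  0.102     ]
(332, 209) [ 0.57636063 -0.06845838  0.102     ]
(331, 255) [ 0.47411605 -0.06325176  0.102     ]
```

View pics/b.png

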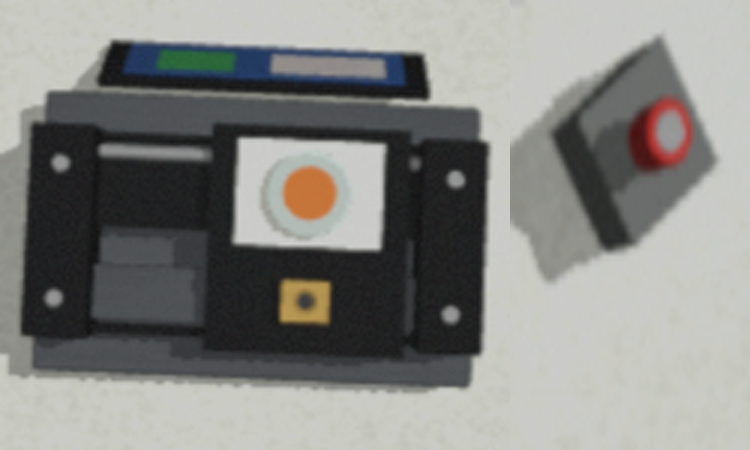

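The enlarged top view shows the four housing screws at (200,204), (198,249.3), (332,210) and (330,255). The bush hole is at about (282,250) and the pin leans nowhere.

```bash
cat >> h.py <<'E'
def plan(target,yaw,st=None,tilt=True):
    "shift (tool axes) and rotvec taking the measured pose to target/yaw, pointing down"
    st=st or r.get_state(); A=R.from_quat(st["eef_rot"])
    B=R.from_euler("z",yaw)*R.from_euler("x",np.pi)
    return A.inv().apply(np.array(target)-st["tool_pos"]).round(4),(A.inv()*B).as_rotvec().round(4)
E
python3 - <<'E'
from h import *
ct=cam("top")
P=[onz(ct,p,.102)[:2] for p in[(200,204),(198,249.3),(332,210),(330,255)]]
print(np.round(P,3))
for a,b in[(2,0),(3,1),(1,0),(3,2)]:
    d=P[b]-P[a]; print(np.linalg.norm(d),np.degrees(np.arctan2(d[1],d[0])))
print(plan([.635,-.318,.20],-.04))
E
```

```text
[[ 0.594  0.226]
 [ 0.493  0.232]
 [ 0.574 -0.068]
 [ 0.474 -0.061]]
0.29548287357251024 86.11051232947867
0.29376694640448725 86.24927881387224
0.10094535606064738 -3.2366119035227845
0.10022892105170003 -4.213361974023985
(array([ 0.4703, -0.0923,  0.0382]), array([-1.300e-03,  4.000e-04,  4.228e-01]))
```

Call:
carry_out:
  plan:
    - {"rot":[0,0,0.11],"xyz":[0.04,-0.008,0.003],"grip":0}
    - {"rot":[0,0,0.22],"xyz":[0.08,-0.016,0.006],"grip":0}
    - {"rot":[0,0,0.33],"xyz":[0.12,-0.024,0.01],"grip":0}
    - {"rot":[0,0,0.45],"xyz":[0.16,-0.032,0.013],"grip":0}
    - {"rot":[0,0,0.45],"xyz":[0.2,-0.04,0.016],"grip":0}
    - {"rot":[0,0,0.45],"xyz":[0.24,-0.048,0.02],"grip":0}
    - {"rot":[0,0,0.45],"xyz":[0.28,-0.056,0.023],"grip":0}
    - {"rot":[0,0,0.45],"xyz":[0.32,-0.064,0.026],"grip":0}
  squeeze: 10

```text
clock: 0.82
tool_pos: [0.5077, -0.3993, 0.2123]
eef_rot: [0.999, -0.033, -0.0, -0.0]
contact_force: [0.9, -0.3, -0.4]
opening: 1.0
finger_force: 0.0
```

```bash
python3 - <<'E'
from h import *
print(r.get_state()["tool_pos"],plan([.635,-.318,.20],-.067))
E
```

```text
[ 0.50773013 -0.39928092  0.21227395] (array([ 0.1216, -0.0896,  0.0122]), array([-0.0003,  0.0007,  0.    ]))
```

Call:
carry_out:
  plan:
    - {"rot":[0,0,0],"xyz":[0.03,-0.022,0.003],"grip":0}
    - {"rot":[0,0,0],"xyz":[0.06,-0.044,0.006],"grip":0}
    - {"rot":[0,0,0],"xyz":[0.09,-0.066,0.009],"grip":0}
    - {"rot":[0,0,0],"xyz":[0.121,-0.09,0.012],"grip":0}
    - {"rot":[0,0,0],"xyz":[0.121,-0.09,0.012],"grip":0}
    - {"rot":[0,0,0],"xyz":[0.121,-0.09,0.012],"grip":0}

```text
clock: 1.32
tool_pos: [0.6353, -0.3154, 0.1995]
eef_rot: [1.0, -0.031, -0.0, -0.001]
contact_force: [-1.3, 0.2, -0.2]
opening: 1.0
finger_force: 0.0
```

```bash
python3 - <<'E'
from h import *
s=r.get_state(); I=r.snapshot("wrist"); cv2.imwrite("pics/w1.png",I[:,:,::-1])
c=cam("wrist",s); print(s["tool_pos"])
a,st,m=blob(I,(0,120,50),(10,255,255)); print(a,st)
hull=cv2.convexHull(cv2.findContours(m,0,2)[0][0]) if 1 else 0
for z in(.055,.072,.089): print(z,proj(c,[.635,-.318,z]),onz(c,a,z))
E
```

```text
[ 0.6352598  -0.31538834  0.19952877]
[278.31327801 204.9813278 ] [265 189  28  35 482]
0.055 [279.00376665 199.51996808] [ 0.62916722 -0.31695666  0.055     ]
0.072 [279.15423632 204.39339163] [ 0.63444955 -0.31714799  0.072     ]
0.089 [279.32263904 209.84763245] [ 0.63973187 -0.31733932  0.089     ]
```

View pics/w1.png

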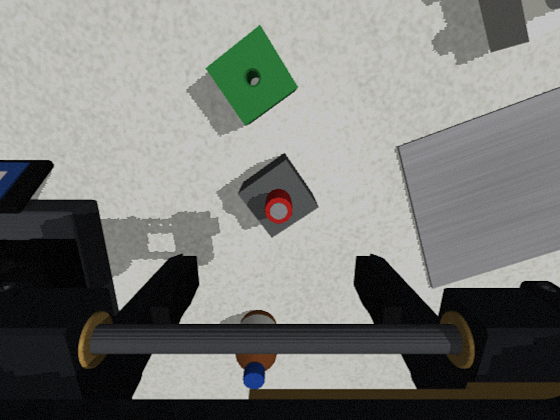

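The wrist view shows the knob centred at (279,210) between the fingers. That gives the pin at (0.635,-0.3175), which agrees with the triangulation.

Call:
carry_out:
  plan:
    - {"rot":[0,0,0],"xyz":[0,0.002,0.035],"grip":0}
    - {"rot":[0,0,0],"xyz":[0,0.002,0.07],"grip":0}
    - {"rot":[0,0,0],"xyz":[0,0.002,0.1],"grip":0}
    - {"rot":[0,0,0],"xyz":[0,0.002,0.12],"grip":0}
    - {"rot":[0,0,0],"xyz":[0,0.002,0.132],"grip":0}
    - {"rot":[0,0,0],"xyz":[0,0.002,0.14],"grip":0}
    - {"rot":[0,0,0],"xyz":[0,0.002,0.14],"grip":0}
    - {"rot":[0,0,0],"xyz":[0,0.002,0.14],"grip":0}

```text
clock: 2.03
tool_pos: [0.6332, -0.3223, 0.0617]
eef_rot: [0.999, -0.034, 0.001, 0.001]
contact_force: [1.0, -0.5, -0.2]
opening: 0.998
finger_force: 0.0
```

Call:
carry_out:
  plan:
    - {"rot":[0,0,0],"xyz":[0,0,0],"grip":120}
    - {"rot":[0,0,0],"xyz":[0,0,0],"grip":150}
    - {"rot":[0,0,0],"xyz":[0,0,0],"grip":255}
    - {"rot":[0,0,0],"xyz":[0,0,0],"grip":255}
    - {"rot":[0,0,0],"xyz":[0,0,0],"grip":255}
    - {"rot":[0,0,0],"xyz":[0,0,0],"grip":255}
    - {"rot":[0,0,0],"xyz":[0,0,0],"grip":255}
    - {"rot":[0,0,0],"xyz":[0,0,0],"grip":255}
  squeeze: 10

```text
clock: 2.7
tool_pos: [0.6331, -0.3212, 0.0607]
eef_rot: [0.999, -0.034, 0.0, 0.0]
contact_force: [-0.2, 0.5, -0.5]
opening: 0.42
finger_force: 0.0
```

Call:
carry_out:
  plan:
    - {"rot":[0,0,0],"xyz":[0.002,-0.004,0.001],"grip":255}
    - {"rot":[0,0,0],"xyz":[0.002,-0.004,0.001],"grip":255}
    - {"rot":[0,0,0],"xyz":[0.002,-0.004,0.001],"grip":255}
    - {"rot":[0,0,0],"xyz":[0.002,-0.004,0.001],"grip":255}
    - {"rot":[0,0,0],"xyz":[0.002,-0.004,0.001],"grip":255}
    - {"rot":[0,0,0],"xyz":[0.002,-0.004,0.001],"grip":255}

```text
clock: 3.2
tool_pos: [0.6351, -0.3174, 0.0596]
eef_rot: [0.999, -0.034, -0.0, -0.0]
contact_force: [-0.2, -0.2, -0.8]
opening: 0.29
finger_force: 10.0
```

Call:
carry_out:
  plan:
    - {"rot":[0,0,0],"xyz":[0,0,-0.01],"grip":255}
    - {"rot":[0,0,0],"xyz":[0,0,-0.03],"grip":255}
    - {"rot":[0,0,0],"xyz":[0,0,-0.055],"grip":255}
    - {"rot":[0,0,0],"xyz":[0,0,-0.08],"grip":255}
    - {"rot":[0,0,0],"xyz":[0,0,-0.105],"grip":255}
    - {"rot":[0,0,0],"xyz":[0,0,-0.13],"grip":255}
    - {"rot":[0,0,0],"xyz":[0,0,-0.145],"grip":255}
    - {"rot":[0,0,0],"xyz":[0,0,-0.145],"grip":255}

```text
clock: 3.87
tool_pos: [0.6376, -0.3186, 0.21]
eef_rot: [0.999, -0.034, 0.004, 0.002]
contact_force: [-0.0, -0.6, -1.0]
opening: 0.29
finger_force: 10.0
```

```bash
python3 - <<'E'
from h import *
s=r.get_state();print(s["tool_pos"],s["opening"],plan([.487,.048,.205],-.067))
E
```

```text
[ 0.63756448 -0.31864061  0.21001176] 0.2898968660095546 (array([-0.175 , -0.3557,  0.0025]), array([ 0.0032, -0.0081, -0.0005]))
```

Call:
carry_out:
  plan:
    - {"rot":[0,0,0],"xyz":[-0.015,-0.03,0],"grip":255}
    - {"rot":[0,0,0],"xyz":[-0.03,-0.061,0],"grip":255}
    - {"rot":[0,0,0],"xyz":[-0.047,-0.095,0],"grip":255}
    - {"rot":[0,0,0],"xyz":[-0.064,-0.13,0],"grip":255}
    - {"rot":[0,0,0],"xyz":[-0.081,-0.165,0],"grip":255}
    - {"rot":[0,0,0],"xyz":[-0.098,-0.2,0],"grip":255}
    - {"rot":[0,0,0],"xyz":[-0.115,-0.235,0],"grip":255}
    - {"rot":[0,0,0],"xyz":[-0.132,-0.268,0],"grip":255}

```text
clock: 4.53
tool_pos: [0.52, -0.0392, 0.2042]
eef_rot: [0.999, -0.033, -0.001, -0.0]
contact_force: [-0.2, 0.6, -0.8]
opening: 0.288
finger_force: 10.0
```

Call:
carry_out:
  plan:
    - {"rot":[0,0,0],"xyz":[-0.015,-0.03,0],"grip":255}
    - {"rot":[0,0,0],"xyz":[-0.03,-0.06,0],"grip":255}
    - {"rot":[0,0,0],"xyz":[-0.04,-0.08,0],"grip":255}
    - {"rot":[0,0,0],"xyz":[-0.043,-0.087,0],"grip":255}
    - {"rot":[0,0,0],"xyz":[-0.043,-0.087,0],"grip":255}
    - {"rot":[0,0,0],"xyz":[-0.043,-0.087,0],"grip":255}
    - {"rot":[0,0,0],"xyz":[-0.043,-0.087,0],"grip":255}
    - {"rot":[0,0,0],"xyz":[-0.043,-0.087,0],"grip":255}

```text
clock: 5.2
tool_pos: [0.4852, 0.0465, 0.2046]
eef_rot: [0.999, -0.035, 0.0, 0.001]
contact_force: [0.4, -1.0, -0.8]
opening: 0.288
finger_force: 10.0
```

```bash
python3 - <<'E'
from h import *
s=r.get_state(); I=r.snapshot("wrist"); cv2.imwrite("pics/w2.png",I[:,:,::-1])
c=cam("wrist",s); print(s["tool_pos"],s["eef_rot"],s["contact_force"])
a,st,m=blob(I,(12,90,50),(32,255,255),(200,120,360,300)); print(a,st)
print("brass",onz(c,a,.106),"exp px",proj(c,[.487,.048,.106]))
print("tip exp px",proj(c,s["tool_pos"]-[0,0,.0526]))
E
```

```text
[0.48520333 0.04653894 0.20462655] [ 9.99377599e-01 -3.52712144e-02  2.68943000e-04  5.32476131e-04] [ 0.42073523 -0.9910455  -0.75533349]
[275.3025856  209.44584207] [ 255  192   42   36 1431]
brass [0.48949677 0.04694169 0.106     ] exp px [274.29808752 212.2175723 ]
tip exp px [276.26443332 234.47439354]
```

View pics/w2.png

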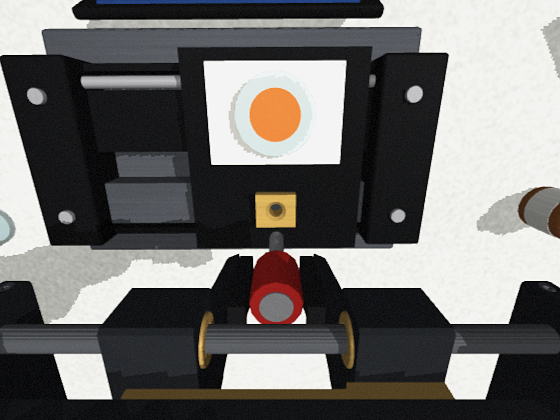

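The wrist view shows the bush hole at (276,210) and the pin tip at (276,234), where it was expected. I will go lower and measure tip against hole.

Call:
carry_out:
  plan:
    - {"rot":[0,0,0],"xyz":[0.003,0,0.015],"grip":255}
    - {"rot":[0,0,0],"xyz":[0.003,0,0.028],"grip":255}
    - {"rot":[0,0,0],"xyz":[0.003,0,0.032],"grip":255}
    - {"rot":[0,0,0],"xyz":[0.003,0,0.032],"grip":255}
    - {"rot":[0,0,0],"xyz":[0.003,0,0.032],"grip":255}
    - {"rot":[0,0,0],"xyz":[0.003,0,0.032],"grip":255}

```text
clock: 5.75
tool_pos: [0.488, 0.0481, 0.1732]
eef_rot: [0.999, -0.034, 0.0, -0.0]
contact_force: [0.0, -0.7, -0.6]
opening: 0.288
finger_force: 10.0
```

```bash
python3 - <<'E'
from h import *
s=r.get_state(); I=r.snapshot("wrist"); cv2.imwrite("pics/w3.png",cv2.resize(I[160:300,200:360],None,fx=5,fy=4.2,interpolation=2)[:588,:,::-1])
c=cam("wrist",s); print(s["tool_pos"],s["eef_rot"],s["contact_force"])
a,st,m=blob(I,(12,90,50),(32,255,255),(200,120,360,300)); print(a,st,onz(c,a,.106))
print("tip exp px",proj(c,s["tool_pos"]-[0,0,.0526]))
rel=s["tool_pos"]
for d in ([0,0],[.01,0],[0,.01]): print(d,proj(c,[rel[0]+d[0],rel[1]+d[1],.106]))
E
```

```text
[0.48797456 0.04810828 0.17323089] [ 9.99425619e-01 -3.38848943e-02  4.95184997e-04 -9.27316773e-06] [ 1.56009533e-04 -7.47059051e-01 -6.11385806e-01]
[277.80024287 223.25500911] [ 255  205   47   41 1647] [0.49115329 0.04673024 0.106     ]
tip exp px [276.34118201 234.50363642]
[0, 0] [276.2963128  227.16924388]
[0.01, 0] [275.44806856 215.08528556]
[0, 0.01] [263.51404428 227.95741996]
```

View pics/w3.png

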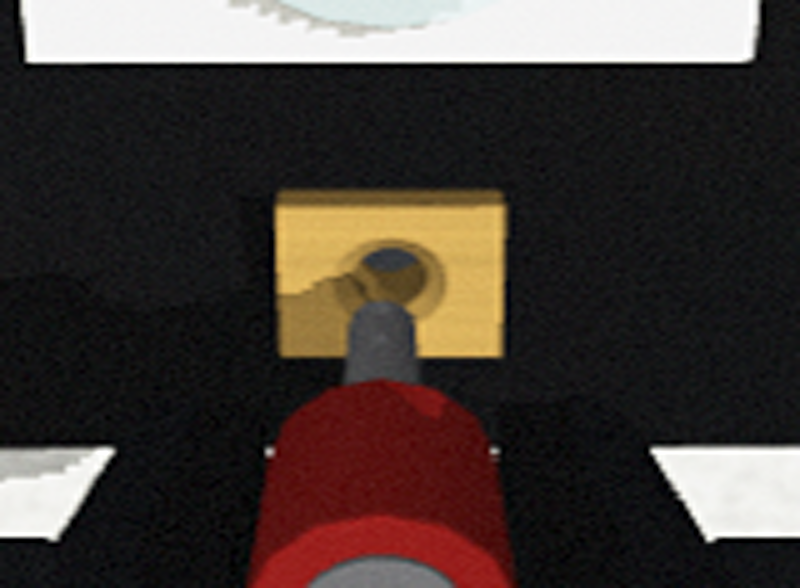

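The enlarged wrist view shows the chamfered hole centred at about (278.3,227.5) in full-image pixels, against a pin axis of (276.4,227.2) at that height. I need a shift of about 1.6 mm along tool +y.

Call:
carry_out:
  plan:
    - {"rot":[0,0,0],"xyz":[0,0.0016,0],"grip":255}
    - {"rot":[0,0,0],"xyz":[0,0.0016,0],"grip":255}
    - {"rot":[0,0,0],"xyz":[0,0.0016,0],"grip":255}
    - {"rot":[0,0,0],"xyz":[0,0.0016,0],"grip":255}

```text
clock: 6.13
tool_pos: [0.4875, 0.0468, 0.1729]
eef_rot: [0.999, -0.034, 0.0, -0.0]
contact_force: [-0.5, 0.4, -0.8]
opening: 0.294
finger_force: 10.0
```

```bash
python3 - <<'E'
from h import *
for i in range(3):
    s=r.get_state(); I=r.snapshot("wrist"); c=cam("wrist",s)
    a,st,m=blob(I,(12,90,50),(32,255,255),(200,120,360,300))
    print(s["tool_pos"],s["contact_force"].round(1),st,st[0]+st[2]/2,proj(c,[*s["tool_pos"][:2],.106]))
E
```

```text
[0.48750649 0.04680448 0.17288721] [-0.5  0.4 -0.8] [ 253  204   47   41 1653] 276.5 [276.29329056 227.28262188]
[0.48747807 0.04685976 0.17285541] [-0.1 -0.3 -1.3] [ 253  204   47   41 1654] 276.5 [276.29421524 227.29084335]
[0.48745479 0.04684963 0.17279422] [ 0.7 -0.8 -0.2] [ 253  204   47   41 1655] 276.5 [276.29172185 227.31099417]
```

Call:
carry_out:
  plan:
    - {"rot":[0,0,0],"xyz":[0,0,0.008],"grip":255}
    - {"rot":[0,0,0],"xyz":[0,0,0.012],"grip":255}
    - {"rot":[0,0,0],"xyz":[0,0,0.016],"grip":255}
    - {"rot":[0,0,0],"xyz":[0,0,0.02],"grip":255}
    - {"rot":[0,0,0],"xyz":[0,0,0.022],"grip":255}
    - {"rot":[0,0,0],"xyz":[0,0,0.022],"grip":255}

```text
clock: 6.78
tool_pos: [0.4874, 0.0468, 0.1501]
eef_rot: [0.999, -0.034, -0.0, 0.0]
contact_force: [0.7, 0.8, -1.7]
opening: 0.288
finger_force: 10.0
```

Call:
carry_out:
  plan:
    - {"rot":[0,0,0],"xyz":[0,0,0.004],"grip":255}
    - {"rot":[0,0,0],"xyz":[0,0,0.008],"grip":255}
    - {"rot":[0,0,0],"xyz":[0,0,0.012],"grip":255}
    - {"rot":[0,0,0],"xyz":[0,0,0.014],"grip":255}
    - {"rot":[0,0,0],"xyz":[0,0,0.014],"grip":255}
    - {"rot":[0,0,0],"xyz":[0,0,0.014],"grip":255}

```text
clock: 7.28
tool_pos: [0.4875, 0.0468, 0.1366]
eef_rot: [0.999, -0.034, 0.0, 0.0]
contact_force: [1.3, 0.4, -1.7]
opening: 0.291
finger_force: 10.0
```

Call:
carry_out:
  plan:
    - {"rot":[0,0,0],"xyz":[0,0,0.001],"grip":255}
    - {"rot":[0,0,0],"xyz":[0,0,0.002],"grip":255}
    - {"rot":[0,0,0],"xyz":[0,0,0.002],"grip":255}
    - {"rot":[0,0,0],"xyz":[0,0,0.002],"grip":255}

```text
clock: 7.62
tool_pos: [0.4875, 0.0468, 0.1347]
eef_rot: [0.999, -0.034, 0.0, 0.0]
contact_force: [0.8, 0.1, -1.9]
opening: 0.29
finger_force: 10.0
```

Tip is at about 0.082; creep down until contact.

Call:
carry_out:
  plan:
    - {"rot":[0,0,0],"xyz":[0,0,0.001],"grip":255}
    - {"rot":[0,0,0],"xyz":[0,0,0.0015],"grip":255}
    - {"rot":[0,0,0],"xyz":[0,0,0.0015],"grip":255}

```text
clock: 7.87
tool_pos: [0.4875, 0.0468, 0.1332]
eef_rot: [0.999, -0.034, 0.0, 0.0]
contact_force: [1.5, 0.2, -1.6]
opening: 0.29
finger_force: 10.0
```

Call:
carry_out:
  plan:
    - {"rot":[0,0,0],"xyz":[0,0,0.0005],"grip":255}
    - {"rot":[0,0,0],"xyz":[0,0,0.001],"grip":255}
    - {"rot":[0,0,0],"xyz":[0,0,0.001],"grip":255}

```text
clock: 8.12
tool_pos: [0.4876, 0.0468, 0.1323]
eef_rot: [0.999, -0.034, 0.0, 0.0]
contact_force: [1.7, -0.0, 0.9]
opening: 0.292
finger_force: 10.0
```

Call:
carry_out:
  plan:
    - {"rot":[0,0,0],"xyz":[0,0,0.0005],"grip":255}
    - {"rot":[0,0,0],"xyz":[0,0,0.0005],"grip":255}
    - {"rot":[0,0,0],"xyz":[0,0,0.0005],"grip":255}

```text
clock: 8.37
tool_pos: [0.4878, 0.0468, 0.1322]
eef_rot: [0.999, -0.034, 0.0, -0.0]
contact_force: [-0.4, -1.1, 5.8]
opening: 0.285
finger_force: 10.0
```

Call:
carry_out:
  plan:
    - {"rot":[0,0,0],"xyz":[0,-0.002,0],"grip":255}
    - {"rot":[0,0,0],"xyz":[0,-0.004,0],"grip":255}
    - {"rot":[0,0,0],"xyz":[0,-0.006,0],"grip":255}
    - {"rot":[0,0,0],"xyz":[0,-0.008,0],"grip":255}
    - {"rot":[0,0,0],"xyz":[0,-0.01,0],"grip":255}
    - {"rot":[0,0,0],"xyz":[0,-0.011,0],"grip":255}
    - {"rot":[0,0,0],"xyz":[0,-0.012,0],"grip":255}
    - {"rot":[0,0,0],"xyz":[0,-0.012,0],"grip":255}

```text
clock: 9.03
tool_pos: [0.4881, 0.0565, 0.1321]
eef_rot: [0.999, -0.035, -0.0, 0.001]
contact_force: [0.4, -5.2, 4.9]
opening: 0.291
finger_force: 10.1
```

Call:
carry_out:
  plan:
    - {"rot":[0,0,0],"xyz":[0,-0.001,0],"grip":255}
    - {"rot":[0,0,0],"xyz":[0,-0.002,0],"grip":255}
    - {"rot":[0,0,0],"xyz":[0,-0.003,0],"grip":255}
    - {"rot":[0,0,0],"xyz":[0,-0.004,0],"grip":255}
    - {"rot":[0,0,0],"xyz":[0,-0.004,0],"grip":255}

```text
clock: 9.45
tool_pos: [0.4883, 0.0604, 0.1321]
eef_rot: [0.999, -0.035, -0.0, 0.001]
contact_force: [-0.0, -4.1, 5.3]
opening: 0.296
finger_force: 10.2
```

Call:
carry_out:
  plan:
    - {"rot":[0,0,0],"xyz":[0,-0.0008,0],"grip":255}
    - {"rot":[0,0,0],"xyz":[0,-0.0016,0],"grip":255}
    - {"rot":[0,0,0],"xyz":[0,-0.0024,0],"grip":255}
    - {"rot":[0,0,0],"xyz":[0,-0.003,0],"grip":255}

```text
clock: 9.78
tool_pos: [0.4885, 0.0631, 0.1321]
eef_rot: [0.999, -0.035, -0.0, 0.002]
contact_force: [0.4, -4.8, 5.5]
opening: 0.292
finger_force: 10.2
```

Call:
carry_out:
  plan:
    - {"rot":[0,0,0],"xyz":[0,-0.0008,0],"grip":255}
    - {"rot":[0,0,0],"xyz":[0,-0.0016,0],"grip":255}
    - {"rot":[0,0,0],"xyz":[0,-0.0024,0],"grip":255}
    - {"rot":[0,0,0],"xyz":[0,-0.003,0],"grip":255}

```text
clock: 10.12
tool_pos: [0.4887, 0.0661, 0.1321]
eef_rot: [0.999, -0.035, -0.0, 0.002]
contact_force: [0.7, -4.8, 5.2]
opening: 0.289
finger_force: 10.2
```

Call:
carry_out:
  plan:
    - {"rot":[0,0,0],"xyz":[0,-0.0008,0],"grip":255}
    - {"rot":[0,0,0],"xyz":[0,-0.0016,0],"grip":255}
    - {"rot":[0,0,0],"xyz":[0,-0.0024,0],"grip":255}
    - {"rot":[0,0,0],"xyz":[0,-0.003,0],"grip":255}

```text
clock: 10.45
tool_pos: [0.4889, 0.0691, 0.1321]
eef_rot: [0.999, -0.035, -0.0, 0.002]
contact_force: [0.9, -4.4, 5.2]
opening: 0.29
finger_force: 10.2
```

Call:
carry_out:
  plan:
    - {"rot":[0,0,0],"xyz":[0,-0.0008,0],"grip":255}
    - {"rot":[0,0,0],"xyz":[0,-0.0016,0],"grip":255}
    - {"rot":[0,0,0],"xyz":[0,-0.0024,0],"grip":255}
    - {"rot":[0,0,0],"xyz":[0,-0.003,0],"grip":255}

```text
clock: 10.78
tool_pos: [0.4891, 0.0721, 0.1321]
eef_rot: [0.999, -0.035, -0.0, 0.002]
contact_force: [-0.1, -5.7, 5.8]
opening: 0.291
finger_force: 10.2
```

Call:
carry_out:
  plan:
    - {"rot":[0,0,0],"xyz":[0,-0.0008,0],"grip":255}
    - {"rot":[0,0,0],"xyz":[0,-0.0016,0],"grip":255}
    - {"rot":[0,0,0],"xyz":[0,-0.0024,0],"grip":255}
    - {"rot":[0,0,0],"xyz":[0,-0.003,0],"grip":255}

```text
clock: 11.12
tool_pos: [0.4893, 0.075, 0.1321]
eef_rot: [0.999, -0.035, -0.0, 0.002]
contact_force: [1.0, -4.9, 5.3]
opening: 0.294
finger_force: 10.2
```

Call:
carry_out:
  plan:
    - {"rot":[0,0,0],"xyz":[0,-0.0008,0],"grip":255}
    - {"rot":[0,0,0],"xyz":[0,-0.0016,0],"grip":255}
    - {"rot":[0,0,0],"xyz":[0,-0.0024,0],"grip":255}
    - {"rot":[0,0,0],"xyz":[0,-0.003,0],"grip":255}

```text
clock: 11.45
tool_pos: [0.4896, 0.0785, 0.132]
eef_rot: [0.999, -0.035, -0.0, 0.001]
contact_force: [0.0, -4.3, 5.1]
opening: 0.297
finger_force: 10.1
```

Call:
carry_out:
  plan:
    - {"rot":[0,0,0],"xyz":[0,-0.0008,0],"grip":255}
    - {"rot":[0,0,0],"xyz":[0,-0.0016,0],"grip":255}
    - {"rot":[0,0,0],"xyz":[0,-0.0024,0],"grip":255}
    - {"rot":[0,0,0],"xyz":[0,-0.0024,0],"grip":255}

```text
clock: 11.78
tool_pos: [0.49, 0.0839, 0.1315]
eef_rot: [0.999, -0.033, 0.0, -0.0]
contact_force: [0.3, -1.9, 0.6]
opening: 0.29
finger_force: 10.0
```

The vertical force and the drag have both fallen away, so the tip is probably over the hole. I'll probe downward.

Call:
carry_out:
  plan:
    - {"rot":[0,0,0],"xyz":[0,0,0.0004],"grip":255}
    - {"rot":[0,0,0],"xyz":[0,0,0.0008],"grip":255}
    - {"rot":[0,0,0],"xyz":[0,0,0.0012],"grip":255}

```text
clock: 12.03
tool_pos: [0.4899, 0.0837, 0.1303]
eef_rot: [0.999, -0.033, 0.0, -0.0]
contact_force: [0.9, -1.1, -0.6]
opening: 0.288
finger_force: 10.0
```

Call:
carry_out:
  plan:
    - {"rot":[0,0,0],"xyz":[0,0,0.001],"grip":255}
    - {"rot":[0,0,0],"xyz":[0,0,0.002],"grip":255}
    - {"rot":[0,0,0],"xyz":[0,0,0.003],"grip":255}
    - {"rot":[0,0,0],"xyz":[0,0,0.004],"grip":255}

```text
clock: 12.37
tool_pos: [0.4898, 0.0834, 0.1264]
eef_rot: [0.999, -0.033, -0.0, -0.0]
contact_force: [0.2, -0.8, -0.1]
opening: 0.289
finger_force: 10.0
```

Call:
carry_out:
  plan:
    - {"rot":[0,0,0],"xyz":[0,0,0.002],"grip":255}
    - {"rot":[0,0,0],"xyz":[0,0,0.004],"grip":255}
    - {"rot":[0,0,0],"xyz":[0,0,0.006],"grip":255}
    - {"rot":[0,0,0],"xyz":[0,0,0.008],"grip":255}
    - {"rot":[0,0,0],"xyz":[0,0,0.01],"grip":255}
    - {"rot":[0,0,0],"xyz":[0,0,0.012],"grip":255}
    - {"rot":[0,0,0],"xyz":[0,0,0.012],"grip":255}

```text
clock: 12.95
tool_pos: [0.49, 0.0831, 0.1141]
eef_rot: [0.999, -0.034, 0.0, 0.0]
contact_force: [1.3, -1.0, -1.2]
opening: 0.292
finger_force: 10.0
```

Call:
carry_out:
  plan:
    - {"rot":[0,0,0],"xyz":[0,0,0.001],"grip":255}
    - {"rot":[0,0,0],"xyz":[0,0,0.002],"grip":255}
    - {"rot":[0,0,0],"xyz":[0,0,0.003],"grip":255}
    - {"rot":[0,0,0],"xyz":[0,0,0.0036],"grip":255}
    - {"rot":[0,0,0],"xyz":[0,0,0.0036],"grip":255}

```text
clock: 13.37
tool_pos: [0.4901, 0.0831, 0.1109]
eef_rot: [0.999, -0.034, 0.0, 0.0]
contact_force: [2.6, -0.8, -0.1]
opening: 0.291
finger_force: 10.0
```

Call:
carry_out:
  plan:
    - {"rot":[0,0,0],"xyz":[0,0,0.0005],"grip":255}
    - {"rot":[0,0,0],"xyz":[0,0,0.001],"grip":255}
    - {"rot":[0,0,0],"xyz":[0,0,0.001],"grip":255}
    - {"rot":[0,0,0],"xyz":[0,0,0.001],"grip":255}

```text
clock: 13.7
tool_pos: [0.4903, 0.0831, 0.1103]
eef_rot: [0.999, -0.034, 0.001, -0.0]
contact_force: [2.5, -0.9, 4.8]
opening: 0.288
finger_force: 10.0
```

The shoulder is seated at the expected height (about 0.1104). Release and retreat.

Call:
carry_out:
  plan:
    - {"rot":[0,0,0],"xyz":[0,0,0],"grip":120}
    - {"rot":[0,0,0],"xyz":[0,0,0],"grip":100}
    - {"rot":[0,0,0],"xyz":[0,0,0],"grip":100}
    - {"rot":[0,0,0],"xyz":[0,0,0],"grip":100}
    - {"rot":[0,0,0],"xyz":[0,0,0],"grip":100}
    - {"rot":[0,0,0],"xyz":[0,0,0],"grip":100}

```text
clock: 14.2
tool_pos: [0.4895, 0.0832, 0.1098]
eef_rot: [0.999, -0.034, -0.0, 0.0]
contact_force: [0.3, 0.3, 0.1]
opening: 0.608
finger_force: 0.0
```

Call:
carry_out:
  plan:
    - {"rot":[0,0,0],"xyz":[0,0,-0.005],"grip":100}
    - {"rot":[0,0,0],"xyz":[0,0,-0.015],"grip":100}
    - {"rot":[0,0,0],"xyz":[0,0,-0.03],"grip":100}
    - {"rot":[0,0,0],"xyz":[0,0,-0.05],"grip":100}
    - {"rot":[0,0,0],"xyz":[0,0,-0.075],"grip":100}
    - {"rot":[0,0,0],"xyz":[0,0,-0.1],"grip":100}
    - {"rot":[0,0,0],"xyz":[0,0,-0.1],"grip":100}
    - {"rot":[0,0,0],"xyz":[0,0,-0.1],"grip":100}

```text
clock: 14.87
tool_pos: [0.4908, 0.0833, 0.2117]
eef_rot: [0.999, -0.034, 0.002, -0.001]
contact_force: [0.1, -0.1, -0.1]
opening: 0.606
finger_force: 0.0
```

```bash
python3 - <<'E'
from h import *
s=r.get_state(); I=r.snapshot("wrist"); cv2.imwrite("pics/w4.png",I[:,:,::-1])
c=cam("wrist",s); print(s["tool_pos"])
for z in(.106,.14): print(proj(c,[.490,.0831,z]))
a,st,m=blob(I,(0,120,50),(10,255,255),(200,120,360,320)); print("red",a,st,onz(c,a,.123))
E
```

```text
[0.49076862 0.08331689 0.21174513]
[276.62468054 212.61643901]
[276.71837295 226.1987968 ]
red [276.70545977 219.54022989] [261 201  32  41 696] [0.48948301 0.08310182 0.123     ]
```

View pics/w4.png

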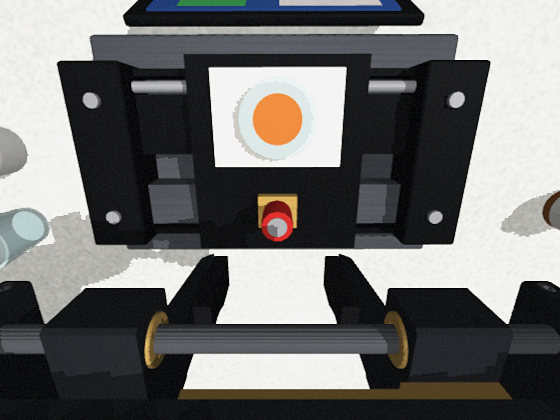

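The pin stands upright in the bush: the knob's top is at (277,227), matching the 226 expected for fully home. The gripper is clear.

```bash
python3 -c "
from plant import r
print(r.finish_job())"
```

```text
the job is handed in; nothing more can be done
None
```

The lock pin is seated fully home through the bush and in the hidden lock hole, it has been released with the arm clear, and the job is handed in; no verdict was returned.

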